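# Find the flat vise base with a straightedge

## Task

One of the two steel vise bases on the board is bowed in the middle, the other is flat. Find the flat one with the straightedge: lay it lengthwise across a base's three lands, let go, and press down gently with the closed fingers for half a second on its left end, then on its right end (as the robot sees it, pressing with about 5 N and never over 20 N); if it rocks, do the same on the other base. Leave the straightedge lying where it does not rock, after its left and then its right end have been pressed there, and leave everything else alone.

Things in the scene. Friction and masses are not known exactly. Their poses are not given: they have to be found in the camera images.
- grip (a point): centre of the straightedge's wooden grip block, which is 60 mm long (y), 20 mm wide (x) and 28 mm tall and stands on the middle of the bar. This point is 24 mm above the bar's underside and 14 mm below the top of the block.
- straightedge: the straightedge, loose, about 0.5 kg: a steel bar 220 mm long (y), 24 mm wide (x), 10 mm thick with a grip block on top; its two ends are alike. Origin at the centre of the bar's underside. It starts lying flat on the bench in front of the board.
- end_1 (a point): top face of the bar at its own +y end, 90 mm from the middle, where that end is to be pressed
- end_2 (a point): top face of the bar at its own -y end, 90 mm from the middle, where that end is to be pressed
- bay_left (a point): over the left-hand vise base, on the line where the straightedge is to lie, half-way along it, 26 mm above the bench: the nominal height of its two end lands (truly up to 2.5 mm above or below, differently for each base). y runs along the base to the robot's left, x away from the robot, z up. The base (dark body, bare steel lands) is 120 (x) by 206 mm (y), its middle 15 mm behind this point.
- bay_right (a point): the same point of the right-hand base. Each base's face has three raised lands across its full width: a middle one over |y| < 25 mm, and end lands over |y| = 76 to 101 mm, with pockets 4 mm deep between them. A collar 24 mm across rises 10 mm above the end lands at x = +57, y = +48 mm of the bay point.
- board: plywood board 150 x 480 x 10 mm carrying both fixed bases; origin under its middle, y along it. One base is flat: its middle land is 1 mm below the end lands, so a straightedge bears on both ends and stays put. The other is bowed: its middle land is 4 mm proud, so a straightedge rests level on it alone and an end pressed with some 2 N dips about 3 mm. Which is which changes.
- jar: closed jar, 44 mm across, 60 mm tall; a bystander, origin under it
- spool: wooden thread spool standing up, 32 mm across, 33 mm tall; a bystander, origin under it
- thumbscrew: brass thumbscrew standing head-down between the two bases on the board, 22 mm across, 20 mm tall; a bystander, origin under it
- screwdriver: screwdriver lying behind the board, 150 mm long; a bystander, origin under it
- cup: small metal cup, 60 mm across, 50 mm tall; a bystander, origin under it
- tagbox: cardboard box 70 x 50 x 35 mm; a bystander, origin under it
Things that resemble listed ones, but are neither listed nor needed, are in the scene too. Several things have the shape of the straightedge; the one meant has the colours described above.

How it is judged:
By the outcome, as a careful person would: the job done as asked, in the order asked, and still so for the second after the job is handed in, with the robot touching nothing.
It also fails if it takes over 72 s, if anything falls off the work surface, if the arm or the gripper's body presses on something with over 40 N, if the wrist force passes 120 N, or if a joint passes its speed limit or range.

## Robot

A 6-joint arm with a two-finger parallel gripper is mounted at the origin on the work surface. World frame = base frame: x ahead of the robot, y to its left, z up, the work surface at z = 0. Lengths are in m, angles in rad, forces in N, time in s.
With the tool pointing down it reaches from about 0.25 to 0.775 m from the base axis. Payload 4 kg.
Tool frame: the origin (TCP) lies between the finger pads; the fingertips stand 25 mm ahead of it and the grasp point (between the pads) lies 6 mm ahead of it (robot.tip_reach is the z of the fingertips in the tool frame, in m); z points along the fingers, y is the line along which they close (so a half turn about z gives the same grasp; the last joint's range is limited). The gripper opens to 94 mm and grips with 3 to 60 N. Pads are 16 mm wide; open, the fingers measure 119 mm over their backs; the gripper's body (75 mm by 177 mm) begins 78 mm behind the grasp point.
Start: joints at [1.152, 0.087, 1.371, -0, 1.684, -0.103], TCP at [0.171, 0.523, 0.231] pointing down, gripper open.
Joint ranges: [-3.1, 3.1], [-0.76, 2.03], [0.27, 2.55], [-1.08, 4.22], [0.17, 2.65], [-2.57, 2.57]. Speed limits (rad/s): [2.79, 2.79, 3.14, 3.14, 3.14, 3.14].

## Interface

Orientations are given as [roll, pitch, yaw] about the fixed x, y, z axes, in that order (R = Rz(yaw) Ry(pitch) Rx(roll)).
In Python, from bench import robot gives the robot as it stands. The module is installed in compiled form; this text tells all that it offers.
- The arm moves only by the shell command python3 -m handwheel 'ROWS'. ROWS is JSON, a list of rows, each a list of 3 entries, a list of its own where there are three numbers: the turn, a rotation vector about the world's x, y, z in units of 90 degrees (1.0 is 90 degrees), then the shift along the world's x, y, z in units of 0.05 m (1.0 is 0.05 m), then the closure, from 0 (fully open) to 1 (shut). A call has 1 to 5 rows; each row shifts and turns the commanded pose from where the row before left it; what a row does not reach is not made up. A row lasts 1/10 s, in which the tool goes at most 50 mm and 8.59 degrees, less where a joint would pass 70% of its speed; a pose out of reach is approached as far as the arm can. A call with a number of a shift or a turn outside -1 to 1 is refused whole. A call with a gripper value outside its range is refused whole. The fingers move at their own pace and stop on an object; the grip force is fixed at half the most. Time passes only in rows, so rows that do not move let the fingers close. It gives the time, the measured TCP pose, the force, the opening and the grip force at its end, in the units of the state.
- robot.get_obs(): the state, without advancing time (a new reading comes with each control period).
- robot.snapshot(name): name is "scene" or "top" or "wrist"; returns (picture, depth): 420x560x3 uint8, red, green, blue; 420x560 float32, m along the optical axis (not along the pixel's ray), 0 where there is no reading.
- robot.calibration(name): a dict with "mtx" (3x3 intrinsics, pixels), "extrinsics" (4x4, takes a point from camera to world coordinates); the wrist camera has in their place "hand_eye" (4x4, takes a point from camera to tool coordinates, whose origin is the TCP and whose axes are the flange's). Camera axes: x right, y down, z forward; pixel columns grow to the right and rows downward; lengths in m; the calibration is good to about 2 mm. A picture is of the moment at which its call begins: read the wrist's pose just before it. calibration takes no time and is no camera call.
- robot.close_job(): hands the job in; it is judged then, once.
Trained networks look in the newest picture that a camera, given by its name, has taken for a name from the list of things; names that differ only in an ending like _2 or _b are one class to them, and where a whole thing is asked for, a point or a joint stands for the part that bears it (a point fixed in the world has none). Each returns a list of dicts, best first, with "p" (0 to 1); they miss things now and then, are a little off and sometimes report something else, mostly with a low value. They report only what shows in the picture. A call takes as long as a camera call. They do not tell look-alikes from the thing itself.
- robot.boxes_of(query, camera): "bbox" ([left, top, right, bottom] in pixels, round what is visible of it).
The state is a dict: "time": time; "joint_positions": joint angles; "qvel": joint speeds; "joint_torque": joint torques, N m; "tool_pos": TCP position; "ee_rot": TCP orientation; "wrist_force": force on the tool from outside, world axes, zero at the start; "wrist_torque": the same for the moment, N m; "width": finger opening in m; "finger_force": force on a finger pad.
Only numpy, scipy, OpenCV 4.12 (cv2) and the standard library are available. Lean on these libraries where they do the work, as an engineer would, in place of code of your own. Each camera call takes 0.05 s, during which the arm holds its last target. There are 200 camera calls.

## Working session

There is one attempt and no reset: what is moved stays moved. The work goes in short steps, Python scripts to look and compute and a shell command to move; the robot and the scene stay as the last step left them, time stands still between calls to the robot, and variables do not carry over. Pictures are saved under pics/ and viewed, at most 10 in all, crops included, and the job is handed in when it is done.

```bash
mkdir -p pics
python3 - <<'E'
from bench import robot
import cv2,numpy as np
for n in ("scene","top"):
    im,d=robot.snapshot(n); cv2.imwrite(f"pics/{n}0.png",im[:,:,::-1]); np.save(f"{n}0.npy",d)
    c=robot.calibration(n); print(n,np.round(c["mtx"],1).tolist(),np.round(c["extrinsics"],3).tolist())
    for q in ("straightedge","board"):
        print(q,[(np.round(b["bbox"]).tolist(),round(b["p"],2)) for b in robot.boxes_of(q,n)])
o=robot.get_obs(); print({k:np.round(v,3).tolist() for k,v in o.items()}, robot.tip_reach)
print(np.round(robot.calibration("wrist")["hand_eye"],3).tolist())
E
```

```text
scene [[478.8, 0.0, 277.8], [0.0, 478.8, 213.9], [0.0, 0.0, 1.0]] [[0.39, 0.625, -0.677, 1.2], [0.921, -0.266, 0.284, -0.295], [-0.003, -0.734, -0.679, 0.73], [0.0, 0.0, 0.0, 1.0]]
straightedge [([329.0, 110.0, 352.0, 153.0], 0.83), ([205.0, 193.0, 284.0, 244.0], 0.62), ([82.0, 183.0, 170.0, 209.0], 0.57)]
board [([169.0, 215.0, 399.0, 328.0], 0.7)]
top [[440.5, 0.0, 280.9], [0.0, 440.5, 209.2], [0.0, 0.0, 1.0]] [[-0.026, -0.985, 0.171, 0.308], [-1.0, 0.025, -0.005, -0.007], [0.001, -0.171, -0.985, 1.137], [0.0, 0.0, 0.0, 1.0]]
straightedge [([357.0, 264.0, 432.0, 326.0], 0.91), ([262.0, 205.0, 343.0, 247.0], 0.84), ([143.0, 274.0, 184.0, 358.0], 0.83)]
board []
{'time': 0.3, 'joint_positions': [1.152, 0.087, 1.371, 0.0, 1.684, -0.103], 'qvel': [0.001, -0.001, -0.004, 0.0, -0.001, 0.001], 'joint_torque': [-0.001, -33.959, -30.208, 0.072, 0.028, -0.0], 'tool_pos': [0.171, 0.523, 0.23], 'ee_rot': [-3.141, -0.0, 2.826], 'wrist_force': [-1.301, 0.408, 1.45], 'wrist_torque': [0.003, 0.065, 0.05], 'finger_force': 0.0, 'width': 0.094} 0.025
[[0.0, -0.963, -0.269, 0.079], [1.0, 0.0, 0.0, -0.001], [-0.0, -0.269, 0.963, -0.154], [0.0, 0.0, 0.0, 1.0]]
```

View pics/top0.png

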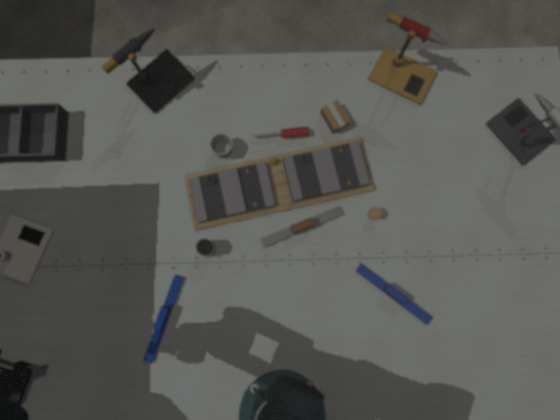

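View pics/scene0.png

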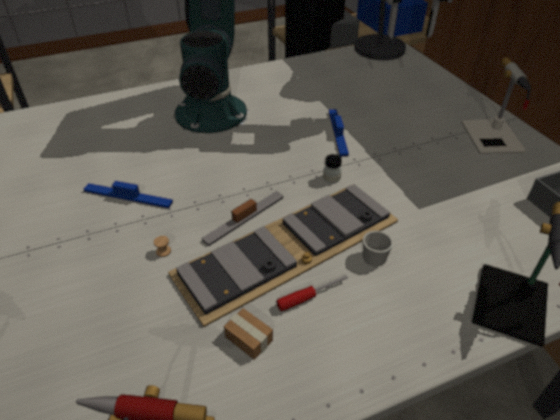

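Candidates in the top picture: the steel bar with a brown wooden grip at (303,226), a blue bar at (395,293) and a blue bar at (165,318). The description (steel, wooden grip) fits only (303,226). The two bases are at (233,190) and (327,170).

```bash
cat > h.py <<'E'
import numpy as np,cv2
from bench import robot
from scipy.spatial.transform import Rotation as R
def cloud(n,im=None,d=None):
    o=robot.get_obs()
    if d is None: im,d=robot.snapshot(n)
    c=robot.calibration(n);K=c["mtx"]
    if n=="wrist":
        T=np.eye(4);T[:3,:3]=R.from_euler("xyz",o["ee_rot"]).as_matrix();T[:3,3]=o["tool_pos"];T=T@c["hand_eye"]
    else: T=np.array(c["extrinsics"])
    v,u=np.mgrid[:420,:560]
    P=np.stack([(u-K[0,2])/K[0,0]*d,(v-K[1,2])/K[1,1]*d,d],-1)@T[:3,:3].T+T[:3,3]
    P[d==0]=np.nan
    return im,P
def ortho(im,P,x0,x1,y0,y1,s=0.001):
    # row 0 = x1 (far), col 0 = y1 (left)
    H=np.full((int((x1-x0)/s),int((y1-y0)/s)),np.nan);C=np.zeros(H.shape+(3,),np.uint8)
    Q=P.reshape(-1,3);c=im.reshape(-1,3);r=(x1-Q[:,0])/s;k=(y1-Q[:,1])/s
    ok=(r>=0)&(k>=0)&(r<H.shape[0])&(k<H.shape[1]);r=r[ok].astype(int);k=k[ok].astype(int)
    for dr in(0,1):
        for dk in(0,1):
            a=np.minimum(r+dr,H.shape[0]-1);b=np.minimum(k+dk,H.shape[1]-1);H[a,b]=Q[ok,2];C[a,b]=c[ok]
    return C,H
def st():
    o=robot.get_obs();print({k:np.round(o[k],4).tolist() for k in("time","tool_pos","ee_rot","joint_positions","wrist_force","width")})
E
python3 - <<'E'
from h import *
im,P=cloud("top")
def rect(m):
    Q=P[m][:,:2];(c,s,a)=cv2.minAreaRect((Q*1000).astype(np.float32));return np.round(c,1),np.round(s,1),round(a,1),m.sum()
v,u=np.mgrid[:420,:560]
z=P[...,2]
print("bench z",np.nanmedian(z[300:340,200:340]))
m=(u>258)&(u<347)&(v>203)&(v<249)&(z>0.006);print("SE",rect(m),np.nanpercentile(z[m],[5,50,99]))
m2=m&(z>0.02);print("grip",rect(m2),P[m2].mean(0))
for n,(a,b,c,d) in dict(board=(183,378,130,232),L=(183,278,130,232),Rr=(281,378,130,232)).items():
    m=(u>a)&(u<b)&(v>c)&(v<d)&(z>(0.016 if n!="board" else .005))&(z<0.045);
    n_,lab=cv2.connectedComponents(m.astype(np.uint8));k=np.argmax([(lab==i).sum() for i in range(1,n_)])+1
    print(n,rect(lab==k),np.nanpercentile(z[lab==k],[5,50,95]))
C,H=ortho(im,P,.33,.63,-.25,.25)
Hc=np.uint8(np.clip(np.nan_to_num(H)*1000*6,0,255))
cv2.imwrite("pics/ortho.png",np.vstack([C[:,:,::-1],cv2.applyColorMap(Hc,cv2.COLORMAP_JET)]))
E
```

```text
bench z -7.287034775116386e-05
SE (array([459.1, -62.9]), array([213.6, 115.2]), 89.4, np.int64(1132)) [0.00693548 0.01063764 0.0414558 ]
grip (array([475.7, -20.2]), array([147.4,  50.9]), 65.8, np.int64(250)) [ 0.46769338 -0.04504961  0.03447995]
board (array([575.6,  -9.5]), array([153.5, 486.3]), 11.4, np.int64(10136)) [0.00791491 0.02312021 0.03085988]
L (array([550.4, 113.6]), array([121.3, 205.8]), 11.4, np.int64(3616)) [0.01890395 0.02437153 0.03209705]
Rr (array([ 601.1, -130.9]), array([126.4, 206.8]), 10.9, np.int64(3556)) [0.02084338 0.02561675 0.0306972 ]
```

View pics/ortho.png

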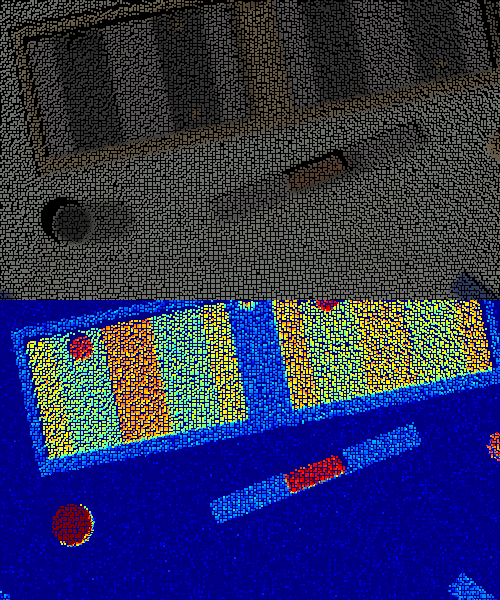

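The depth map shows the left base's middle land clearly proud and the right base's not, so I'll try the right base first. Next is an exact bar pose, then the approach.

```bash
cat > m.py <<'E'
from h import *
def se(im,P,c0=(.457,-.066),zb=0):
    z=P[...,2]-zb;d=np.hypot(P[...,0]-c0[0],P[...,1]-c0[1])
    m=(d<.13)&(z>.006)&(z<.046)
    g=(d<.05)&(z>.03)&(z<.046)
    for k,mm in(("bar",m),("grip",g)):
        (c,s,a)=cv2.minAreaRect((P[mm][:,:2]*1000).astype(np.float32))
        print(k,np.round(c,1),np.round(s,1),round(a,1),mm.sum(),"ztop",np.round(np.median(P[...,2][mm]),4),"mean",np.round(P[mm].mean(0),4))
def lands(P,c,t):
    L=np.array([[np.cos(t),np.sin(t)],[-np.sin(t),np.cos(t)]])
    q=(P[...,:2]-c)@L.T
    for n,(a,b) in dict(right=(-97,-80),mid=(-20,20),left=(80,97)).items():
        m=(abs(q[...,0]+.015)<.03)&(q[...,1]>a/1e3)&(q[...,1]<b/1e3)
        print(n,m.sum(),np.round(np.nanmedian(P[...,2][m])*1000,2),end="; ")
    print()
E
python3 - <<'E'
from m import *
im,P=cloud("top");se(im,P)
lands(P,np.array([.5504,.1136]),.199);lands(P,np.array([.6011,-.1309]),.195)
cv2.imwrite("pics/crop.png",cv2.resize(im[195:255,250:355,::-1],None,fx=5,fy=5))
E
```

```text
bar [460.7 -72.4] [257.5 236.2] 22.2 2806 ztop 0.0136 mean [ 0.5148 -0.0544  0.018 ]
grip [456.9 -64.3] [20.5 59.5] 21.6 190 ztop 0.0375 mean [ 0.4565 -0.0644  0.0374]
right 150 25.7; mid 359 29.82; left 151 25.8; 
right 145 28.56; mid 347 26.98; left 145 27.73;
```

View pics/crop.png

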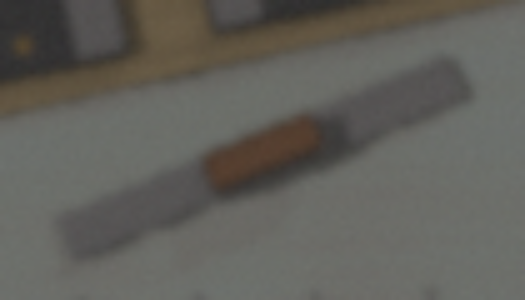

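```bash
python3 -m handwheel '[[[0,0,-0.038],[0.38,-0.78,0],0.4],[[0,0,-0.038],[0.38,-0.78,0],0.4],[[0,0,-0.038],[0.38,-0.78,0],0.4],[[0,0,-0.038],[0.38,-0.78,0],0.4],[[0,0,-0.038],[0.38,-0.78,0],0.4]]'; python3 -m handwheel '[[[0,0,-0.038],[0.38,-0.78,0],0.4],[[0,0,-0.038],[0.38,-0.78,0],0.4],[[0,0,-0.038],[0.38,-0.78,0],0.4],[[0,0,-0.038],[0.38,-0.78,0],0.4],[[0,0,-0.038],[0.38,-0.78,0],0.4]]'; python3 -m handwheel '[[[0,0,-0.038],[0.2,-0.78,0],0.4],[[0,0,-0.038],[0.2,-0.78,0],0.4],[[0,0,-0.038],[0.2,-0.78,0],0.4],[[0,0,-0.038],[0.2,-0.78,0],0.4],[[0,0,-0.038],[0.2,-0.78,0],0.4]]'
python3 - <<'E'
from m import *
st();im,P=cloud("wrist");cv2.imwrite("pics/w1.png",im[:,:,::-1]);se(im,P);st()
lands(P,np.array([.5504,.1136]),.199);lands(P,np.array([.6011,-.1309]),.195)
E
```

```text
time: 0.9
tool_pos: [0.2662, 0.3263, 0.2306]
ee_rot: [3.141, 0.0, 2.526]
wrist_force: [1.2, -0.8, 0.1]
width: 0.058
finger_force: 0.0
time: 1.4
tool_pos: [0.3612, 0.1312, 0.2308]
ee_rot: [3.14, 0.001, 2.227]
wrist_force: [1.2, 0.6, -0.3]
width: 0.0564
finger_force: 0.0
time: 1.9
tool_pos: [0.411, -0.0639, 0.2308]
ee_rot: [3.141, 0.0, 1.928]
wrist_force: [0.8, 0.7, 0.4]
width: 0.0564
finger_force: 0.0
{'time': 1.9, 'tool_pos': [0.411, -0.0639, 0.2308], 'ee_rot': [3.1406, 0.0005, 1.9277], 'joint_positions': [-0.291, -0.2178, 1.6576, 0.0002, 1.7007, -0.6478], 'wrist_force': [0.822, 0.7254, 0.3855], 'width': 0.0564}
bar [511.2 -42.9] [141.9 219.5] 21.3 11488 ztop 0.0114 mean [ 0.5123 -0.04    0.0177]
grip [456.4 -63.9] [20.  59.3] 21.4 843 ztop 0.0373 mean [ 0.4555 -0.0631  0.0371]
{'time': 1.95, 'tool_pos': [0.412, -0.0692, 0.2303], 'ee_rot': [-3.1405, 0.0053, 1.9203], 'joint_positions': [-0.2984, -0.2138, 1.6553, -0.0049, 1.6977, -0.6485], 'wrist_force': [1.8922, -2.9385, 0.3292], 'width': 0.0565}
right 735 25.54; mid 2189 29.51; left 77 25.47; 
right 0 nan; mid 800 26.42; left 640 27.5;
  return np.nanmean(a, axis, out=out, keepdims=keepdims)
```

View pics/w1.png

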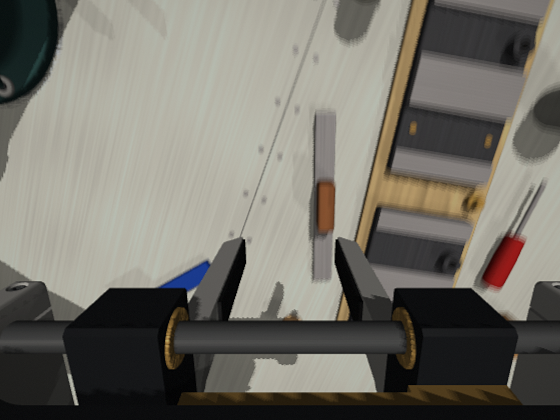

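The crop confirms a steel bar with a wooden grip. In the wrist picture the bar stands upright at column 323, with the brown grip at (326,207) and parallel to the finger pads. The right base's middle land is about 1 mm below its ends; the left base's is 4 mm proud. Moving in to grasp.

```bash
python3 -m handwheel '[[[0,0,0.011],[0.45,-0.02,0],0.4],[[0,0,0],[0.45,-0.02,-0.7],0.4],[[0,0,0],[0,0,-0.9],0.4],[[0,0,0],[0,0,-0.8],0.4],[[0,0,0],[0,0,-0.6],0.4]]'; python3 -m handwheel '[[[0,0,0],[0,0,0],0.4],[[0,0,0],[0,0,0],0.4]]'
```

```text
time: 2.45
tool_pos: [0.4546, -0.0636, 0.0777]
ee_rot: [-3.139, -0.002, 1.948]
wrist_force: [-0.2, 0.6, -0.6]
width: 0.0565
finger_force: 0.0
time: 2.65
tool_pos: [0.4559, -0.0641, 0.081]
ee_rot: [-3.142, -0.0, 1.948]
wrist_force: [-0.1, -0.2, 0.2]
width: 0.0564
finger_force: 0.0
```

```bash
python3 -m handwheel '[[[0,0,0],[0,0,-0.5],0.4],[[0,0,0],[0,0,-0.35],0.4],[[0,0,0],[0,0,0],0.4],[[0,0,0],[0,0,0],1],[[0,0,0],[0,0,0],1]]'; python3 -m handwheel '[[[0,0,0],[0,0,0],1],[[0,0,0],[0,0,0],1],[[0,0,0],[0,0,0.4],1],[[0,0,0],[0,0,0.8],1],[[0,0,0],[0,0,0.8],1]]'
```

```text
time: 3.15
tool_pos: [0.4576, -0.0646, 0.0404]
ee_rot: [3.138, 0.003, 1.948]
wrist_force: [0.3, -0.0, 0.3]
width: 0.0436
finger_force: 0.0
time: 3.65
tool_pos: [0.4541, -0.0638, 0.1371]
ee_rot: [-3.137, -0.003, 1.948]
wrist_force: [2.2, -0.5, -3.3]
width: 0.02
finger_force: 29.6
```

Run:
```python
from h import *
d=np.load("top0.npy");im,P=cloud("top",cv2.imread("pics/top0.png"),d)
for n,c in dict(L=(.5504,.1136),R=(.6011,-.1309)).items():
    for it in range(3):
        m=(np.hypot(*(P[...,:2]-c).transpose(2,0,1))<.125)&(P[...,2]>.0155)&(P[...,2]<.034)
        k,lab,s,_=cv2.connectedComponentsWithStats(m.astype(np.uint8));b=lab==1+np.argmax(s[1:,4])
        b=cv2.morphologyEx(b.astype(np.uint8),cv2.MORPH_OPEN,np.ones((5,5),np.uint8))>0
        r=cv2.minAreaRect((P[b][:,:2]*1000).astype(np.float32));c=np.array(r[0])/1e3
    t=np.radians(11.4);ex=np.array([np.cos(t),np.sin(t)])
    print(n,np.round(r[0],1),np.round(r[1],1),round(r[2],2),"mean",P[b].mean(0).round(4),"bay",np.round(c-.015*ex,4))
```

```text
L [550.  113.5] [120.3 206. ] 11.67 mean [0.5477 0.1118 0.0248] bay [0.5353 0.1105]
R [ 599.4 -131.8] [120.5 206.9] 11.18 mean [ 0.5973 -0.1314  0.0256] bay [ 0.5847 -0.1348]
```

```bash
python3 -m handwheel '[[[0,0,-0.028],[0.64,-0.355,0],1],[[0,0,-0.028],[0.64,-0.355,0],1],[[0,0,-0.028],[0.64,-0.355,0],1],[[0,0,-0.028],[0.64,-0.355,0],1],[[0,0,0],[0,0,-0.4],1]]'; python3 -m handwheel '[[[0,0,0],[0,0,-0.4],1],[[0,0,0],[0,0,-0.2],1],[[0,0,0],[0,0,0],1],[[0,0,0],[0,0,0],1]]'
python3 - <<'E'
from h import *
im,_=robot.snapshot("scene");cv2.imwrite("pics/s2.png",cv2.resize(im[180:340,150:420,::-1],None,fx=2.9,fy=2.9));st()
E
```

```text
time: 4.15
tool_pos: [0.5886, -0.1383, 0.1192]
ee_rot: [3.135, 0.004, 1.769]
wrist_force: [-0.6, 0.1, -4.9]
width: 0.0198
finger_force: 29.8
time: 4.55
tool_pos: [0.5837, -0.135, 0.088]
ee_rot: [-3.141, -0.0, 1.772]
wrist_force: [0.1, 0.2, -4.4]
width: 0.0197
finger_force: 29.8
{'time': 4.6, 'tool_pos': [0.5842, -0.1352, 0.089], 'ee_rot': [3.1402, 0.0008, 1.772], 'joint_positions': [-0.322, 0.2622, 1.4531, 0.0, 1.4246, -0.5232], 'wrist_force': [-0.2561, -0.5928, -3.7007], 'width': 0.0195}
```

View pics/s2.png

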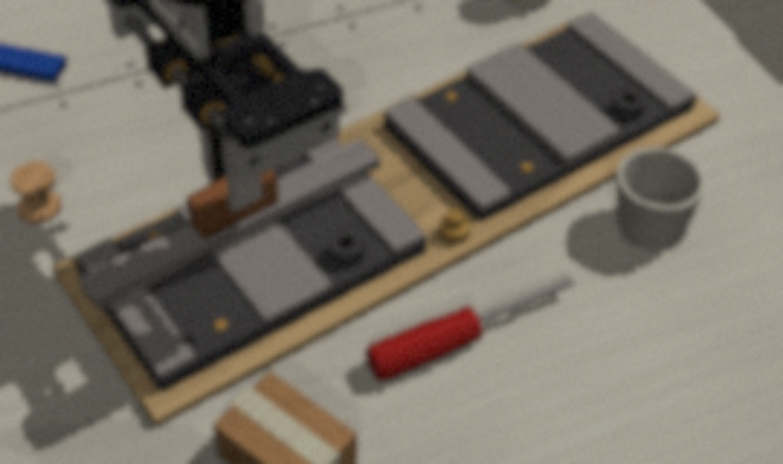

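The bar hangs over the right base, but the finger looks off-centre on the grip (grip at columns 190–275, finger at 230–275). I'll measure where the bar actually is.

Run:
```python
from h import *
c=np.array([.5847,-.1348]);t=.199
L=np.array([[np.cos(t),np.sin(t)],[-np.sin(t),np.cos(t)]])
for n in("scene","top"):
    im,P=cloud(n);q=(P[...,:2]-c)@L.T;z=P[...,2]
    hsv=cv2.cvtColor(im,cv2.COLOR_RGB2HSV)
    a=(abs(q[...,0])<.03)&(abs(q[...,1])<.15)
    br=a&(z>.06)&(z<.105)&(hsv[...,1]>110)
    print(n,"brown n",br.sum(),"y pct",np.percentile(q[br][:,1],[1,50,99]).round(4),"x",np.percentile(q[br][:,0],[1,99]).round(4))
    b=a&(z>.042)&(z<.066)
    if b.sum():
        print("bar y",np.percentile(q[b][:,1],[.5,99.5]).round(4),"x",np.percentile(q[b][:,0],[2,98]).round(4))
        top=b&(z>.055)
        for s in(-.1,-.08,-.06,.05,.07,.09,):
            k=top&(abs(q[...,1]-s)<.01);print(s,k.sum(),z[k].mean().round(4),q[k][:,0].mean().round(4),end="|")
        print()
```

```text
scene brown n 180 y pct [-0.0318 -0.0169  0.0256] x [-0.0104  0.0121]
bar y [-0.1111  0.1073] x [-0.0102  0.0145]
-0.1 0 nan nan|-0.08 0 nan nan|-0.06 0 nan nan|0.05 0 nan nan|0.07 0 nan nan|0.09 0 nan nan|
top brown n 14 y pct [0.018  0.0216 0.0254] x [-0.0079  0.0029]
bar y [-0.0904  0.1073] x [-0.0121  0.0113]
-0.1 0 nan nan|-0.08 0 nan nan|-0.06 0 nan nan|0.05 0 nan nan|0.07 0 nan nan|0.09 0 nan nan|<stdin>:15: RuntimeWarning: Mean of empty slice.
  ret = ret.dtype.type(ret / rcount)
```

Run:
```python
from h import *
c=np.array([.5847,-.1348]);t=.199
L=np.array([[np.cos(t),np.sin(t)],[-np.sin(t),np.cos(t)]])
im,P=cloud("top");q=(P[...,:2]-c)@L.T;z=P[...,2];st()
for s in(-.1,-.085,-.07,-.055,.04,.05,.06,.07,.08,.09,.1):
    k=(abs(q[...,0])<.008)&(abs(q[...,1]-s)<.007);print(s,k.sum(),np.nanpercentile(z[k],[10,50,90]).round(4))
```

```text
{'time': 4.75, 'tool_pos': [0.5845, -0.1354, 0.0896], 'ee_rot': [3.1391, 0.0014, 1.7719], 'joint_positions': [-0.322, 0.2616, 1.4526, 0.0, 1.4246, -0.5232], 'wrist_force': [-0.1016, 0.1555, -4.5718], 'width': 0.0195}
-0.1 0 nan
-0.085 22 [0.0434 0.0452 0.0481]
-0.07 29 [0.0426 0.0472 0.439 ]
-0.055 47 [0.4375 0.4478 0.4527]
0.04 171 [0.046  0.3913 0.4534]
0.05 88 [0.0477 0.4607 0.4626]
0.06 78 [0.4303 0.4611 0.4632]
0.07 25 [0.4173 0.4302 0.4619]
0.08 21 [0.0437 0.0458 0.0488]
0.09 34 [0.043  0.0449 0.0483]
0.1 36 [0.0405 0.0453 0.0487]
  return np.nanmean(a, axis, out=out, keepdims=keepdims)
```

The bar has slipped down in the pads: its top is at 45 mm, so its underside is at about 35 mm, still level and roughly centred. I'll lower it gently the remaining 7 mm.

```bash
python3 -m handwheel '[[[0,0,0],[0,0.03,-0.06],1],[[0,0,0],[0,0,-0.04],1],[[0,0,0],[0,0,-0.02],1],[[0,0,0],[0,0,0],1]]'
python3 - <<'E'
from h import *
c=np.array([.5847,-.1348]);t=.199
L=np.array([[np.cos(t),np.sin(t)],[-np.sin(t),np.cos(t)]])
im,P=cloud("top");q=(P[...,:2]-c)@L.T;z=P[...,2];st()
for s in(-.085,.085,.095):
    k=(abs(q[...,0])<.008)&(abs(q[...,1]-s)<.01)&(z<.08);print(s,k.sum(),np.nanpercentile(z[k],[10,50,90]).round(4))
E
```

```text
time: 5.15
tool_pos: [0.5838, -0.1335, 0.0823]
ee_rot: [3.141, -0.0, 1.772]
wrist_force: [0.0, 0.8, -2.4]
width: 0.0196
finger_force: 29.8
{'time': 5.2, 'tool_pos': [0.5838, -0.1335, 0.0822], 'ee_rot': [3.1415, -0.0002, 1.7719], 'joint_positions': [-0.3196, 0.2668, 1.4615, 0.0002, 1.4134, -0.5208], 'wrist_force': [-0.7278, 0.4196, -3.1157], 'width': 0.0196}
-0.085 21 [0.0367 0.0389 0.0396]
0.085 35 [0.0358 0.0387 0.0409]
0.095 47 [0.0364 0.0386 0.0412]
```

```bash
python3 -m handwheel '[[[0,0,0],[0,0,-0.02],1],[[0,0,0],[0,0,0],1]]'; python3 -m handwheel '[[[0,0,0],[0,0,0],0.5],[[0,0,0],[0,0,0],0.5],[[0,0,0],[0,0,0],0.5],[[0,0,0],[0,0,0.3],0.5],[[0,0,0],[0,0,0.7],0.5]]'; python3 -m handwheel '[[[0,0,0],[0,0,0.2],1],[[0,0,0],[0,0,0],1],[[0,0,0],[0,0,0],1]]'
python3 - <<'E'
from h import *
c=np.array([.5847,-.1348]);t=.199
L=np.array([[np.cos(t),np.sin(t)],[-np.sin(t),np.cos(t)]])
for n in("scene","top"):
    im,P=cloud(n);q=(P[...,:2]-c)@L.T;z=P[...,2]
    a=(abs(q[...,0])<.03)&(abs(q[...,1])<.13)
    for nm,lo,hi in(("bar",.034,.045),("grip",.055,.07)):
        b=a&(z>lo)&(z<hi);r=cv2.minAreaRect((q[b]*1000).astype(np.float32))
        print(n,nm,b.sum(),"y",np.percentile(q[b][:,1],[.5,99.5]).round(4),"x",np.percentile(q[b][:,0],[2,98]).round(4),np.round(r[2],1))
    for s in(-.1,-.085,-.07,.07,.085,.1):
        k=a&(abs(q[...,0])<.008)&(abs(q[...,1]-s)<.007)&(z<.06);print(s,k.sum(),np.nanmedian(z[k]).round(4),end=" | ")
    print()
st()
E
```

```text
time: 5.4
tool_pos: [0.5839, -0.1335, 0.0821]
ee_rot: [3.141, -0.0, 1.772]
wrist_force: [-2.3, 2.8, 3.1]
width: 0.0196
finger_force: 29.7
time: 5.9
tool_pos: [0.5817, -0.1332, 0.1284]
ee_rot: [-3.135, -0.004, 1.772]
wrist_force: [0.0, -0.2, 0.4]
width: 0.0471
finger_force: 0.0
time: 6.2
tool_pos: [0.5837, -0.1336, 0.1406]
ee_rot: [-3.142, -0.0, 1.772]
wrist_force: [-0.0, 0.0, -1.2]
width: 0.0263
finger_force: 0.0
scene bar 997 y [-0.1098  0.1088] x [-0.0103  0.015 ] 0.6
scene grip 350 y [-0.0303  0.0289] x [-0.0073  0.0125] 89.9
-0.1 64 0.0381 | -0.085 50 0.0386 | -0.07 49 0.0386 | 0.07 40 0.0386 | 0.085 39 0.0392 | 0.1 41 0.0389 | 
top bar 251 y [-0.1001  0.1092] x [-0.0123  0.0123] 0.6
top grip 83 y [0.0025 0.0297] x [-0.01    0.0089] 88.5
-0.1 5 0.0386 | -0.085 32 0.0382 | -0.07 10 0.0386 | 0.07 0 nan | 0.085 22 0.0377 | 0.1 33 0.0377 | 
{'time': 6.3, 'tool_pos': [0.5829, -0.1334, 0.1392], 'ee_rot': [-3.139, -0.0015, 1.7718], 'joint_positions': [-0.3198, 0.2292, 1.3905, 0.0, 1.5248, -0.5208], 'wrist_force': [-0.7092, -0.3978, -0.5704], 'width': 0.0183}
  return np.nanmean(a, axis, out=out, keepdims=keepdims)
```

Bar placed level and centred (y ±109 mm, top at 38.5 mm). Pressing the left end next.

```bash
python3 -m handwheel '[[[0,0,0],[-0.17,0.87,0],1],[[0,0,0],[-0.17,0.87,0],1],[[0,0,0],[0,0,-0.6],1],[[0,0,0],[0,0,-0.5],1],[[0,0,0],[0,0,-0.2],1]]'; python3 -m handwheel '[[[0,0,0],[0,0,-0.1],1],[[0,0,0],[0,0,0],1],[[0,0,0],[0,0,0],1],[[0,0,0],[0,0,-0.04],1],[[0,0,0],[0,0,0],1]]'
```

```text
time: 6.8
tool_pos: [0.564, -0.0457, 0.0716]
ee_rot: [-3.134, -0.003, 1.773]
wrist_force: [-0.0, 0.1, -1.1]
width: 0.0002
finger_force: 0.0
time: 7.3
tool_pos: [0.5673, -0.0469, 0.0698]
ee_rot: [3.14, 0.001, 1.771]
wrist_force: [-0.4, 0.3, -0.2]
width: 0.0002
finger_force: 0.0
```

```bash
python3 -m handwheel '[[[0,0,0],[0,0,-0.04],1],[[0,0,0],[0,0,-0.03],1],[[0,0,0],[0,0,0],1],[[0,0,0],[0,0,0],1]]'; python3 -m handwheel '[[[0,0,0],[0,0,-0.02],1],[[0,0,0],[0,0,0],1]]';  python3 -m handwheel '[[[0,0,0],[0,0,-0.02],1],[[0,0,0],[0,0,0],1]]'
```

```text
time: 7.7
tool_pos: [0.5668, -0.0467, 0.0654]
ee_rot: [-3.142, -0.0, 1.772]
wrist_force: [0.3, 0.4, -0.6]
width: 0.0004
finger_force: 0.0
time: 7.9
tool_pos: [0.5668, -0.0466, 0.0644]
ee_rot: [-3.141, -0.0, 1.772]
wrist_force: [-0.2, -0.1, 0.2]
width: 0.0007
finger_force: 0.0
time: 8.1
tool_pos: [0.5667, -0.0467, 0.0633]
ee_rot: [-3.141, -0.0, 1.772]
wrist_force: [-1.0, 0.2, -0.1]
width: 0.0005
finger_force: 0.0
```

```bash
python3 -m handwheel '[[[0,0,0],[0,0,-0.01],1],[[0,0,0],[0,0,0],1]]';  python3 -m handwheel '[[[0,0,0],[0,0,-0.01],1],[[0,0,0],[0,0,0],1]]'
```

```text
time: 8.3
tool_pos: [0.5669, -0.0467, 0.0632]
ee_rot: [3.141, 0.0, 1.772]
wrist_force: [0.3, 0.2, 1.8]
width: 0.0005
finger_force: 0.4
time: 8.5
tool_pos: [0.5669, -0.0467, 0.0631]
ee_rot: [3.141, 0.0, 1.772]
wrist_force: [-1.4, 0.9, 4.5]
width: 0.0002
finger_force: 2.1
```

```bash
python3 -m handwheel '[[[0,0,0],[0,0,-0.004],1],[[0,0,0],[0,0,0],1],[[0,0,0],[0,0,0],1]]';  python3 -m handwheel '[[[0,0,0],[0,0,0],1],[[0,0,0],[0,0,0],1],[[0,0,0],[0,0,0],1],[[0,0,0],[0,0,0],1]]'
python3 - <<'E'
from h import *
c=np.array([.5847,-.1348]);t=.199
L=np.array([[np.cos(t),np.sin(t)],[-np.sin(t),np.cos(t)]])
im,P=cloud("scene");q=(P[...,:2]-c)@L.T;z=P[...,2];st()
for s in(-.1,-.085,-.07,.06,.1):
    k=(abs(q[...,0])<.008)&(abs(q[...,1]-s)<.007)&(z<.06);print(s,k.sum(),np.nanmedian(z[k]).round(4),end=" | ")
E
```

```text
time: 8.8
tool_pos: [0.5669, -0.0467, 0.0631]
ee_rot: [3.141, 0.0, 1.772]
wrist_force: [-2.0, 0.6, 5.8]
width: 0.0007
finger_force: 2.7
time: 9.2
tool_pos: [0.5669, -0.0467, 0.0631]
ee_rot: [3.141, 0.0, 1.772]
wrist_force: [-2.0, 0.6, 5.2]
width: 0.0003
finger_force: 2.7
{'time': 9.25, 'tool_pos': [0.5669, -0.0467, 0.0631], 'ee_rot': [3.1412, 0.0002, 1.7719], 'joint_positions': [-0.1818, 0.2195, 1.56, -0.0, 1.3616, -0.3829], 'wrist_force': [-2.1593, -0.2271, 5.0601], 'width': 0.0008}
-0.1 62 0.038 | -0.085 49 0.0387 | -0.07 49 0.0387 | 0.06 41 0.0389 | 0.1 14 0.0383 |
```

The left end held firm under about 5 N, with no dip. Moving to the right end.

```bash
python3 -m handwheel '[[[0,0,0],[0,0,0.4],1],[[0,0,0],[0,0,0.8],1],[[0,0,0],[0,0,0],1],[[0,0,0],[0.18,-0.88,0],1],[[0,0,0],[0.18,-0.88,0],1]]'; python3 -m handwheel '[[[0,0,0],[0.18,-0.88,0],1],[[0,0,0],[0.18,-0.88,0],1],[[0,0,0],[0,0,0],1],[[0,0,0],[0,0,-0.6],1],[[0,0,0],[0,0,-0.4],1]]'; python3 -m handwheel '[[[0,0,0],[0,0,-0.06],1],[[0,0,0],[0,0,-0.04],1],[[0,0,0],[0,0,0],1],[[0,0,0],[0,0,0],1],[[0,0,0],[0,0,0],1]]'
```

```text
time: 9.75
tool_pos: [0.5853, -0.1346, 0.1221]
ee_rot: [3.141, 0.0, 1.775]
wrist_force: [0.1, 0.0, -0.2]
width: 0.0006
finger_force: 0.0
time: 10.25
tool_pos: [0.6024, -0.2225, 0.0702]
ee_rot: [-3.141, -0.001, 1.771]
wrist_force: [0.3, 0.1, -0.8]
width: 0.0002
finger_force: 0.0
time: 10.75
tool_pos: [0.6036, -0.2228, 0.0688]
ee_rot: [3.139, 0.002, 1.772]
wrist_force: [-0.2, 0.1, 0.6]
width: 0.0006
finger_force: 0.0
```

```bash
python3 -m handwheel '[[[0,0,0],[0,0,-0.02],1],[[0,0,0],[0,0,0],1],[[0,0,0],[0,0,-0.01],1],[[0,0,0],[0,0,0],1]]'
```

```text
time: 11.15
tool_pos: [0.6028, -0.2227, 0.0657]
ee_rot: [-3.142, -0.0, 1.772]
wrist_force: [0.1, 0.4, 1.2]
width: 0.0005
finger_force: 0.0
```

```bash
python3 -m handwheel '[[[0,0,0],[0,0,-0.02],1],[[0,0,0],[0,0,0],1],[[0,0,0],[0,0,0],1]]'; python3 -m handwheel '[[[0,0,0],[0,0,-0.01],1],[[0,0,0],[0,0,0],1],[[0,0,0],[0,0,0],1]]'
```

```text
time: 11.45
tool_pos: [0.6028, -0.2227, 0.0647]
ee_rot: [-3.142, -0.0, 1.772]
wrist_force: [-0.3, 0.1, 0.2]
width: 0.0003
finger_force: 0.0
time: 11.75
tool_pos: [0.6028, -0.2227, 0.0643]
ee_rot: [3.141, -0.0, 1.772]
wrist_force: [-0.0, -0.1, -1.0]
width: 0.0007
finger_force: 0.0
```

```bash
python3 -m handwheel '[[[0,0,0],[0,0,-0.01],1],[[0,0,0],[0,0,0],1],[[0,0,0],[0,0,0],1]]'
```

```text
time: 12.05
tool_pos: [0.6028, -0.2227, 0.0638]
ee_rot: [3.142, -0.0, 1.772]
wrist_force: [0.3, -0.0, -0.2]
width: 0.0004
finger_force: 0.0
```

```bash
python3 -m handwheel '[[[0,0,0],[0,0,-0.01],1],[[0,0,0],[0,0,0],1],[[0,0,0],[0,0,0],1]]'; python3 -m handwheel '[[[0,0,0],[0,0,-0.008],1],[[0,0,0],[0,0,0],1]]'
```

```text
time: 12.35
tool_pos: [0.6028, -0.2227, 0.0633]
ee_rot: [3.142, -0.0, 1.772]
wrist_force: [0.2, -0.1, -0.3]
width: 0.0007
finger_force: 0.0
time: 12.55
tool_pos: [0.6028, -0.2227, 0.0632]
ee_rot: [3.141, 0.0, 1.772]
wrist_force: [-0.7, -0.3, 1.2]
width: 0.0004
finger_force: 0.7
```

```bash
python3 -m handwheel '[[[0,0,0],[0,0,-0.01],1],[[0,0,0],[0,0,0],1]]'; python3 -m handwheel '[[[0,0,0],[0,0,-0.004],1],[[0,0,0],[0,0,0],1]]'
```

```text
time: 12.75
tool_pos: [0.6029, -0.2227, 0.0632]
ee_rot: [3.141, 0.0, 1.772]
wrist_force: [-1.8, 1.0, 4.6]
width: 0.0002
finger_force: 2.2
time: 12.95
tool_pos: [0.6029, -0.2227, 0.0632]
ee_rot: [3.141, 0.0, 1.772]
wrist_force: [-2.5, 0.1, 5.2]
width: 0.0006
finger_force: 2.8
```

Contact again at 63.2 mm and about 5 N with no dip. I'll hold, lift clear and check.

```bash
python3 -m handwheel '[[[0,0,0],[0,0,0],1],[[0,0,0],[0,0,0],1],[[0,0,0],[0,0,0],1],[[0,0,0],[0,0,0],1],[[0,0,0],[0,0,0],1]]'; python3 -m handwheel '[[[0,0,0],[0,0,0.4],1],[[0,0,0],[0,0,0.8],1],[[0,0,0],[0,0,0.8],1],[[0,0,0],[-0.6,0,0.6],1],[[0,0,0],[-0.8,0,0],1]]'; python3 -m handwheel '[[[0,0,0],[-0.8,0,0],1],[[0,0,0],[-0.8,0,0],1],[[0,0,0],[-0.6,0,0],1],[[0,0,0],[0,0,0],1]]'
python3 - <<'E'
from h import *
c=np.array([.5847,-.1348]);t=.199
L=np.array([[np.cos(t),np.sin(t)],[-np.sin(t),np.cos(t)]])
for n in("scene","top"):
    im,P=cloud(n);q=(P[...,:2]-c)@L.T;z=P[...,2]
    if n=="scene": cv2.imwrite("pics/end.png",im[:,:,::-1])
    a=(abs(q[...,0])<.03)&(abs(q[...,1])<.13)
    b=a&(z>.034)&(z<.045);print(n,"y",np.percentile(q[b][:,1],[.5,99.5]).round(4),"x",np.percentile(q[b][:,0],[2,98]).round(4))
    for s in(-.1,-.085,.085,.1):
        k=a&(abs(q[...,0])<.008)&(abs(q[...,1]-s)<.007)&(z<.06);print(s,k.sum(),np.nanmedian(z[k]).round(4),end=" | ")
    print()
st()
E
```

```text
time: 13.45
tool_pos: [0.6029, -0.2227, 0.0632]
ee_rot: [3.141, 0.0, 1.772]
wrist_force: [-1.9, 0.8, 6.0]
width: 0.0002
finger_force: 2.8
time: 13.95
tool_pos: [0.5355, -0.2239, 0.1975]
ee_rot: [3.133, 0.007, 1.773]
wrist_force: [0.0, -0.5, 0.5]
width: 0.0007
finger_force: 0.0
time: 14.35
tool_pos: [0.4202, -0.2226, 0.192]
ee_rot: [-3.141, 0.0, 1.77]
wrist_force: [-0.0, 0.2, 0.5]
width: 0.0006
finger_force: 0.0
scene y [-0.1094  0.1084] x [-0.0103  0.0146]
-0.1 66 0.0383 | -0.085 50 0.039 | 0.085 36 0.039 | 0.1 40 0.0394 | 
top y [-0.1092  0.1088] x [-0.0124  0.0117]
-0.1 33 0.0388 | -0.085 32 0.0381 | 0.085 34 0.0377 | 0.1 33 0.038 | 
{'time': 14.45, 'tool_pos': [0.423, -0.2229, 0.1922], 'ee_rot': [3.1403, 0.0007, 1.771], 'joint_positions': [-0.604, -0.0643, 1.5994, 0.0005, 1.6051, -0.8041], 'wrist_force': [0.6678, -0.5908, -0.0365], 'width': 0.0003}
```

View pics/end.png

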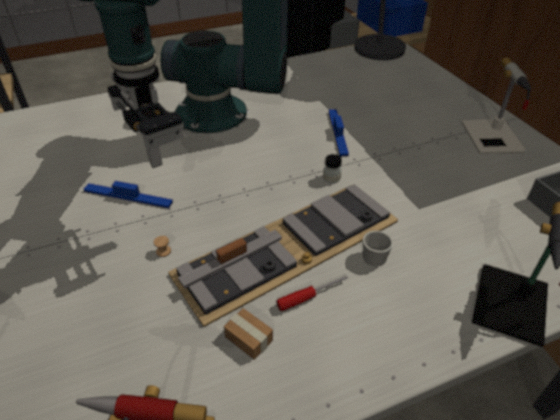

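The final picture shows the straightedge lying along the right-hand base with its grip at (232,248). The arm is clear and everything else is where it was.

```bash
python3 -c "
from bench import robot
print(robot.close_job())"
```

```text
the job is handed in; nothing more can be done
None
```

The straightedge lies on the right-hand base, which is the flat one: its left end and then its right end were each pressed with about 5–6 N for over half a second, neither dipped, and I handed the job in. I went straight to that base because the depth images showed the left base's middle land about 4 mm proud, so the left one was never pressed.

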